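# Index the blue tube carousel to its pointer

### The arm

A 6-joint arm with a two-finger parallel gripper is mounted at the origin on a cart in front of the work surface, level with it; the furniture and walls round the work are solid. World frame = base frame: x ahead of the robot, y to its left, z up, the work surface at z = 0. Lengths are in m, angles in rad, forces in N, time in s.
With the tool pointing down it reaches from about 0.375 to 0.9 m from the base axis. Payload 3.1 kg.
Tool frame: the origin (TCP) lies on the centre line of the jaws, within the pads' length; the fingertips stand 25 mm ahead of it and the grasp point (between the pads) lies 6 mm ahead of it (manip.tip_extent is the distance from the TCP to the fingertips, in m); z points along the fingers, y is the line along which they close (so a half turn about z gives the same grasp; the last joint's range is limited). The gripper opens to 85 mm and grips with 20 to 120 N. Pads are 22 mm wide; open, the fingers measure 114 mm over their backs; the gripper's body (76 mm by 85 mm) begins 54 mm behind the grasp point. The pads swing forward as they close: fully open they stand 13 mm farther back than shut.
Start: joints at [-1.468, 0.527, 1.433, -0, 1.181, -0.178], TCP at [0.174, -0.6, 0.228] pointing down, gripper open.
Joint ranges: [-3.08, 3.08], [-0.75, 2.2], [0.22, 2.44], [-1.43, 4.57], [0, 2.65], [-2.85, 2.85]. Speed limits (rad/s): [2.79, 2.79, 3.14, 3.14, 3.14, 3.14].

### API

Orientations are given as a unit quaternion [x, y, z, w].
In Python, from station import readout, imaging, order, manip gives the robot as it stands.
- The arm moves only by the tool move_arm, never from a script. Its argument "rows" is a list of rows, each a list of 7 numbers: the turn, a rotation vector about the tool's x, y, z in degrees, then the shift along the tool's x, y, z in mm, then the closure, from 0 (fully open) to 1 (shut). A call has 1 to 12 rows; each row is the pose to reach, as a shift and turn from the pose commanded when the call began, along the tool's axes at that moment; what a row does not reach only later rows make up. A row lasts 1/12 s, in which the tool goes at most 41.7 mm and 7.16 degrees, less where a joint would pass 70% of its speed; a pose out of reach is approached as far as the arm can. A call with a gripper value outside its range is refused whole. The fingers move at their own pace and stop on an object; "squeeze" is the grip in N (left out, the last holds). Time passes only in rows, so rows that repeat a pose let the fingers close. It gives the time, the measured TCP pose, the force, the opening and the grip force at its end, in the units of the state.
- readout.sense(): the state, without advancing time (a new reading comes with each control period).
- imaging.snapshot(name): name is "side" or "top"; returns a dict with "img" (420x560x3 uint8, red, green, blue), "z_map" (420x560 float32, m along the optical axis (not along the pixel's ray), 0 where there is no reading), "fovy" (degrees; the focal length in pixels is half the picture's height over the tangent of half this angle, whatever the lens; pixels are square), "cx", "cy" (the principal point, pixels), "k1" (the pictures are not rectified: a ray, as slopes to the right and down, at radius r is drawn at 1 + k1 r^2 times it, then the intrinsics apply), "rvec" (rotation vector, rad) and "tvec" (3), from world to camera coordinates, as OpenCV has them. Camera axes: x right, y down, z forward; pixel columns grow to the right and rows downward; lengths in m; the calibration is good to about 2 mm. A picture is of the moment at which its call begins.
- order.sign_off(): hands the job in; it is judged then, once.
The state is a dict: "t": time; "q": joint angles; "qd": joint speeds; "tau": joint torques, N m; "tcp_pos": TCP position; "tool_rot": TCP orientation; "force": force on the tool from outside, world axes, zero at the start; "ft_torque": the same for the moment, N m; "finger_gap": opening from 0.0 (shut) to 1.0 (fully open); "gripper_force": force on a finger pad.
Only numpy, scipy, OpenCV 4.12 (cv2) and the standard library are available. Lean on these libraries where they do the work, as an engineer would, in place of code of your own. Each camera call takes 0.05 s, during which the arm holds its last target. There are 200 camera calls.

### The job

Turn the disc of the blue tube carousel until its notch squarely faces the red pointer on its own base, ready for loading, and leave it there. Do not turn the orange carousel.

Things in the scene. Friction and masses are not known exactly. Their poses are not given: they have to be found in the camera images.
- blue_carousel: Fixed grey base of the blue tube carousel: round plate 190 mm across, 14 mm high, with a 60 mm wide tongue to 128 mm from the centre along its -x, bearing the red pointer. Origin: centre of its underside, on the vertical turning axis; z up. On it turns a blue disc, 170 mm across, from 20 to 48 mm above the worktop; no stops; about 2 N at the rim turns it, and it stays where left.
- blue_notch (a point): Middle of the blue disc's one notch, 68 mm from the axis, at the disc's top (z 48 mm); moves with the disc. The notch is cut right through, from the rim (85 mm from the axis) in to 48 mm, 40 degrees wide with radial flanks (46 mm wide here); the base's top under it is at z 14 mm. Closed fingertips fit in from above and can push either flank. Three white tube caps on the disc are 8 mm high.
- blue_mark (a point): Middle of the red triangular pointer, 30 mm long, 32 mm wide, 3 mm high, on the tongue of the blue carousel's base, 107 mm from the turning axis, z 17 mm; its tip points to the axis. Fixed.
- orange_notch (a point): Middle of the notch of the other carousel, built the same (with a red pointer of its own) but with an orange disc, which must not be turned; 68 mm from its own axis, at its disc's top (z 48 mm).

How it is judged:
By the outcome, as a careful person would: the job done as asked, in the order asked, and still so for the second after the job is handed in, with the robot touching nothing.
It also fails if it takes over 42 s, if anything falls off the work surface, if the arm or the gripper's body presses on something with over 40 N, if the wrist force passes 120 N, or if a joint passes its speed limit or range.

## Working session

There is one attempt and no reset: what is moved stays moved. The work goes in short steps, Python scripts to look and compute and a tool call to move; the robot and the scene stay as the last step left them, time stands still between calls to the robot, and variables do not carry over. Pictures are saved under pics/ and viewed, at most 10 in all, crops included, and the job is handed in when it is done.

Besides the shell and the picture viewer there is one more tool, called after "Request:" by a JSON object that holds its "name" and its "arguments". move_arm: Moves the arm, as the interface text tells. Its arguments: {"type":"object","properties":{"rows":{"type":"array"},"squeeze":{"type":"number"}},"required":["rows"]}

```bash
mkdir -p pics; python3 - <<'E'
from station import readout, imaging, manip
import cv2,numpy as np
s=readout.sense();print(s['t'],s['tcp_pos'],s['tool_rot'],s['finger_gap'],manip.tip_extent)
for n in("top","side"):
    d=imaging.snapshot(n);cv2.imwrite(f"pics/{n}0.png",d["img"][:,:,::-1]);np.savez(f"{n}0.npz",**d)
    print({k:d[k] for k in d if k not in("img","z_map")})
E
```

```text
0.0 [ 0.17374659 -0.59961765  0.22665203] [ 9.90090507e-01  1.40426712e-01  2.91834771e-05 -1.06050382e-03] 1.0014962001086054 0.025
{'fovy': 46.15805612840099, 'cx': 280.6988652115278, 'cy': 211.39381745067152, 'k1': -0.15426390659460054, 'rvec': array([ 2.15498376, -2.21052143,  0.04117628]), 'tvec': array([0.00301411, 0.49774609, 1.18627727])}
{'fovy': 47.040106295346604, 'cx': 282.01777377115604, 'cy': 205.29732498960644, 'k1': -0.14421602631695996, 'rvec': array([ 0.04086997,  2.61862525, -1.68588418]), 'tvec': array([0.48524596, 0.05641555, 1.17547807])}
```

View pics/top0.png

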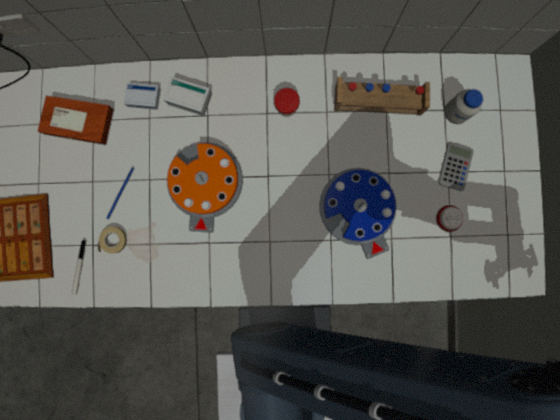

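View pics/side0.png

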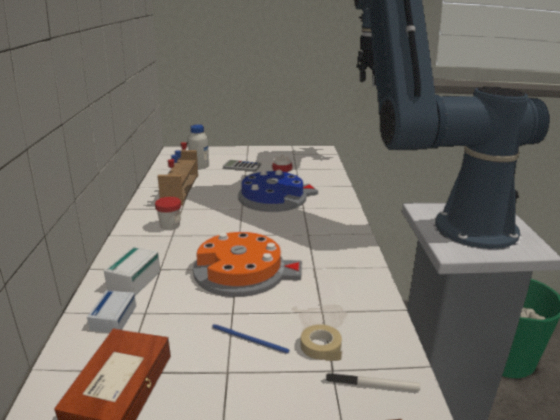

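The top view shows the blue disc at about (360,205), with its notch probably near (341,226) at lower left and its red pointer at (376,247). The orange disc is at (203,178). I'll measure these from depth next.

```bash
cat > h.py <<'E'
import cv2,numpy as np
def world(d):
    f=210/np.tan(np.radians(float(d["fovy"]))/2)
    K=np.array([[f,0,d["cx"]],[0,f,d["cy"]],[0,0,1]],float)
    v,u=np.mgrid[0:420,0:560]
    p=cv2.undistortPoints(np.stack([u,v],-1).reshape(-1,1,2).astype(float),K,np.array([d["k1"],0,0,0],float)).reshape(420,560,2)
    z=d["z_map"].astype(float)[...,None]
    c=np.concatenate([p*z,z],-1)
    R=cv2.Rodrigues(d["rvec"])[0]
    return (c-d["tvec"])@R   # R^T (c-t)
def blue(d,show=True):
    W=world(d);I=d["img"].astype(int);r,g,b=I[...,0],I[...,1],I[...,2]
    box=np.zeros((420,560),bool);box[150:270,300:420]=1
    red=box&(r>120)&(r>2*g)&(r>2*b)&(W[...,2]<.03)&(W[...,2]>0)
    m=W[red].mean(0)
    top=box&(abs(W[...,2]-.048)<.007)&(d["z_map"]>0)
    n,l,s,c=cv2.connectedComponentsWithStats(top.astype(np.uint8));top=l==1+s[1:,4].argmax()
    cn=cv2.convexHull(W[top][:,:2].astype(np.float32));(cx,cy),R=cv2.minEnclosingCircle(cn)
    el=cv2.fitEllipse(cn)
    C=np.array(el[0]);dx=W[...,:2]-C;rr=np.hypot(*np.moveaxis(dx,-1,0));th=np.degrees(np.arctan2(dx[...,1],dx[...,0]))
    ring=box&(rr>.054)&(rr<.08)
    print("mark",m,red.sum(),"circ",cx,cy,R,"ell",el,"topz",np.median(W[top][:,2]))
    print("mark radius",np.hypot(*(m[:2]-C)),"mark deg",np.degrees(np.arctan2(*(m[:2]-C)[::-1])))
    for a in range(-180,180,5):
        k=ring&(th>=a)&(th<a+5)
        if k.any() and W[k][:,2].min()<.042: print(a,k.sum(),(W[k][:,2]*1000).round().astype(int))
    return W,C,m
E
python3 - <<'E'
from h import *
d=np.load("top0.npz");W,C,m=blue(d)
im=cv2.resize(d["img"][150:270,300:420,::-1],(600,600),interpolation=cv2.INTER_CUBIC);cv2.imwrite("pics/c0.png",im)
E
```

```text
mark [ 0.40188569 -0.23897454  0.01756406] 67 circ 0.5067999362945557 -0.19899882376194 0.08617274463176727 ell ((0.5064454674720764, -0.19805282354354858), (0.16930153965950012, 0.1709086000919342), 66.72222137451172) topz 0.048759298472880686
mark radius 0.11228238415797154 mark deg -158.62603987223974
-165 27 [48 49 51 51 54 47 51 48 50 50 49 51 52 45 48 52 45 47 48 39 50 51 46 46
 48 50 52]
110 29 [47 48 14 14 14 44 14 15 13 15 12 47 14 14 10 13 15 16 15 14 13 16 10 14
 12 16 14 17 15]
115 26 [17 14 19 17 14 13 16 14 15 12 17 16 17 13 16 14 16 17 15 16 10 14 21  9
 16 15]
120 26 [ 9 14 16 15 17 14 13 11 10 14 14 14 16 10 13 14 16 14 15 17 13 15 12 13
 21 17]
125 26 [15 13 16 17 11 13 14 21 13 12 13 15 12 12 17 18 10 14 13 14 16 14 14 14
 14 15]
130 24 [17 19 16 13 13 15 15 15 11 14 15 16 15 15 14 16 12 14 14 14 14 14 11 20]
135 26 [12 11 16 13 13 17 14 15 15 11 12 15 13 16 14 16 21 13 16 14 14 18 12 17
 15  9]
140 28 [15 13 10 13 12 15 18 20 12 16 14 10 14 13 16 15 15 14 16 18  9 15 18 15
  9 14 15 14]
145 25 [14 16 16 15 14 15 12 15 14 17 15 15 15 16 17 15 17 13 10 17 17 14 17 15
 17]
150 39 [47 28 51 48 13 41 47 47 38 48 50 24 49 49 47 16 30 48 50 20 45 50 47 13
 35 49 51 48 24 52 47 46 14 36 47 51 49 48 47]
```

View pics/c0.png

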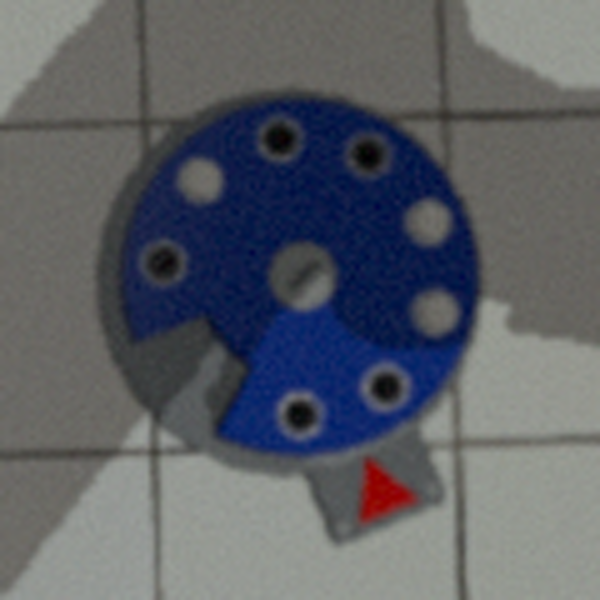

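The notch spans about 110–151°, centred near 131°, at base height 14 mm as expected. The pointer is at about 201.4°, and its area centroid at 112 mm matches a triangle whose middle is at 107 mm. The disc therefore has to turn about +70°. First I'll move above the notch with the fingers shut.

```bash
cat >> h.py <<'E'
C0=np.array([.5065,-.1985])
from scipy.spatial.transform import Rotation as Ro
def rows(targets,s):
    """targets: (polar deg about C0, radius m, z, tool-y radially inward dir deg) -> tool rows"""
    R=Ro.from_quat(s['tool_rot'])
    for a,r,z in targets:
        t=np.radians(a);p=np.r_[C0+r*np.array([np.cos(t),np.sin(t)]),z]
        y=-np.array([np.cos(t),np.sin(t),0]);zz=np.array([0,0,-1.]);x=np.cross(y,zz)
        T=Ro.from_matrix(np.stack([x,y,zz],1))
        print(a,(R.inv()*T).as_rotvec(degrees=True).round(1),(R.inv().apply(p-s['tcp_pos'])*1000).round(1))
E
python3 - <<'E'
from h import *
from station import readout
rows([(131,.07,.2)],readout.sense())
E
```

```text
131 [ -0.1  -0.  -24.9] [ 401.8 -356.3   27.6]
```

Request:
{"name": "move_arm", "arguments": {"rows": [[0,0,-25,402,-356,27,1],[0,0,-25,402,-356,27,1],[0,0,-25,402,-356,27,1],[0,0,-25,402,-356,27,1],[0,0,-25,402,-356,27,1],[0,0,-25,402,-356,27,1],[0,0,-25,402,-356,27,1],[0,0,-25,402,-356,27,1],[0,0,-25,402,-356,27,1],[0,0,-25,402,-356,27,1],[0,0,-25,402,-356,27,1],[0,0,-25,402,-356,27,1]]}}

```text
t: 1.1
tcp_pos: [0.4414, -0.1763, 0.2023]
tool_rot: [0.936, 0.351, -0.0, -0.0]
force: [0.5, -0.8, -0.5]
finger_gap: 0.005
gripper_force: 0.0
```

Request:
{"name": "move_arm", "arguments": {"rows": [[0,0,0,0,0,0,1],[0,0,0,0,0,0,1]]}}

```text
t: 1.27
tcp_pos: [0.4414, -0.176, 0.2022]
tool_rot: [0.935, 0.354, -0.0, -0.0]
force: [-0.6, -0.4, -0.3]
finger_gap: 0.004
gripper_force: 0.0
```

```bash
python3 - <<'E'
from h import *
from station import readout
s=readout.sense();print(s['t'],s['tcp_pos'],s['finger_gap'],s['force'])
rows([(131,.07,.12),(131,.07,.049)],s)
E
```

```text
1.2667 [ 0.44139138 -0.17600543  0.20217927] 0.0039190940834393055 [-0.60088559 -0.42137071 -0.26981574]
131 [-0.1  0.   0.5] [ 34.5 -10.   82.2]
131 [-0.1  0.   0.5] [ 34.5  -9.9 153.2]
```

Request:
{"name": "move_arm", "arguments": {"rows": [[0,0,0,34,-10,20,1],[0,0,0,34,-10,50,1],[0,0,0,34,-10,80,1],[0,0,0,34,-10,100,1],[0,0,0,34,-10,115,1],[0,0,0,34,-10,125,1],[0,0,0,34,-10,135,1],[0,0,0,34,-10,145,1],[0,0,0,34,-10,153,1],[0,0,0,34,-10,153,1]]}}

```text
t: 2.1
tcp_pos: [0.4591, -0.1488, 0.0483]
tool_rot: [0.936, 0.351, -0.001, -0.001]
force: [1.3, 0.2, -0.4]
finger_gap: -0.001
gripper_force: 0.0
```

```bash
python3 - <<'E'
from h import *
from station import readout
s=readout.sense();print(s['t'],s['tcp_pos'],s['finger_gap'],s['force'])
rows([(a,.07,.049) for a in range(136,192,5)],s)
E
```

```text
2.1 [ 0.45909444 -0.14876878  0.04825052] -0.0005865654485233155 [ 1.25145942  0.15905871 -0.38570096]
136 [-0.1  0.  -4.9] [-2.9 -1.1 -0.7]
141 [-0.1  0.  -9.9] [-9.  -0.3 -0.7]
146 [ -0.1   0.  -14.9] [-15.    1.   -0.7]
151 [ -0.1   0.  -19.9] [-20.8   2.8  -0.7]
156 [ -0.1   0.  -24.9] [-26.4   5.2  -0.7]
161 [ -0.1   0.  -29.9] [-31.9   8.   -0.7]
166 [ -0.1   0.  -34.9] [-37.   11.2  -0.7]
171 [ -0.1  -0.  -39.9] [-41.9  14.9  -0.7]
176 [ -0.1  -0.  -44.9] [-46.4  19.1  -0.8]
181 [ -0.1  -0.  -49.9] [-50.5  23.6  -0.8]
186 [ -0.1  -0.  -54.9] [-54.2  28.4  -0.8]
191 [ -0.1  -0.  -59.9] [-57.5  33.5  -0.8]
```

Request:
{"name": "move_arm", "arguments": {"rows": [[0,0,-5,-3,-1,0,1],[0,0,-10,-9,0,0,1],[0,0,-15,-15,1,0,1],[0,0,-20,-21,3,0,1],[0,0,-25,-26,5,0,1],[0,0,-30,-32,8,0,1],[0,0,-35,-37,11,0,1],[0,0,-40,-42,15,0,1],[0,0,-45,-46,19,0,1],[0,0,-50,-50,24,0,1],[0,0,-55,-54,28,0,1],[0,0,-60,-57,33,0,1]]}}

```text
t: 3.1
tcp_pos: [0.4388, -0.2114, 0.0501]
tool_rot: [0.634, 0.774, -0.0, 0.001]
force: [-0.6, -0.8, -0.2]
finger_gap: -0.001
gripper_force: 0.0
```

```bash
python3 - <<'E'
from h import *
from station import readout,imaging
s=readout.sense();print(s['t'],s['tcp_pos'],s['force'])
d=imaging.snapshot("top");np.savez("top1.npz",**d)
cv2.imwrite("pics/c1.png",cv2.resize(d["img"][150:270,300:420,::-1],(600,600),interpolation=cv2.INTER_CUBIC))
rows([(a,.07,.049) for a in (194,197,200,203,206,209)],s)
E
```

```text
3.1 [ 0.4387662  -0.21143714  0.05010724] [-0.60801374 -0.77701768 -0.23407251]
194 [ 0.   0.  -2.6] [-3.9 -1.   1.1]
197 [ 0.   0.  -5.6] [-7.5 -0.7  1.1]
200 [ 0.   0.1 -8.6] [-11.2  -0.3   1.1]
203 [  0.    0.1 -11.6] [-14.8   0.4   1.1]
206 [  0.    0.1 -14.6] [-18.3   1.2   1.1]
209 [  0.    0.1 -17.6] [-21.9   2.2   1.1]
```

View pics/c1.png

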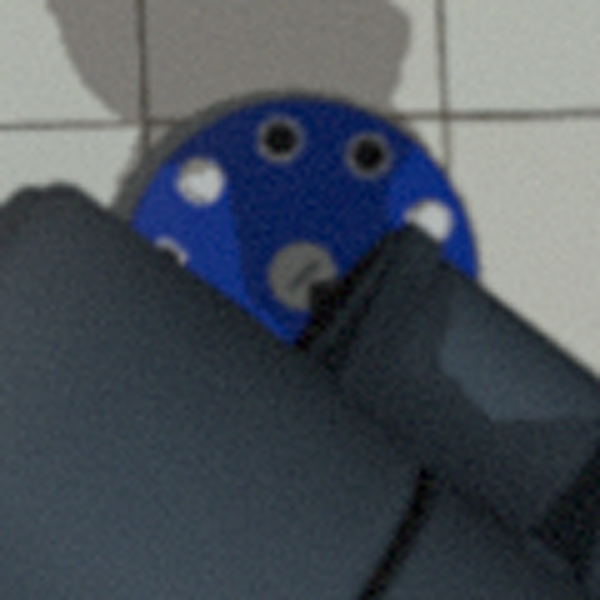

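The visible part of the disc is unchanged: caps at (200,180) and (430,218), holes at (280,138) and (368,155). So the push did not turn it. I'll check from the side.

```bash
python3 - <<'E'
from h import *
from station import readout,imaging
d=imaging.snapshot("side");np.savez("side1.npz",**d)
cv2.imwrite("pics/s1.png",cv2.resize(d["img"][120:240,200:360,::-1],(800,600),interpolation=cv2.INTER_CUBIC))
s=readout.sense();print(s['q'],s['tcp_pos'],s['ft_torque'])
W=world(d)
k=(abs(W[...,0]-.44)<.03)&(abs(W[...,1]+.21)<.03)
print(np.sort(W[k][:,2])[:400:15].round(3))
E
```

```text
[-6.79226847e-01  6.52818658e-01  1.91377124e+00 -1.73293549e-04
  5.72255764e-01 -8.72507579e-01] [ 0.43949336 -0.21221312  0.05013068] [ 0.03468766  0.01429235 -0.02032576]
[0.012 0.014 0.016 0.047 0.047 0.048 0.048 0.049 0.049 0.049 0.051 0.062
 0.066 0.07  0.075 0.08  0.083 0.087 0.092 0.097 0.099 0.102 0.104 0.105
 0.107 0.109 0.11 ]
```

View pics/s1.png

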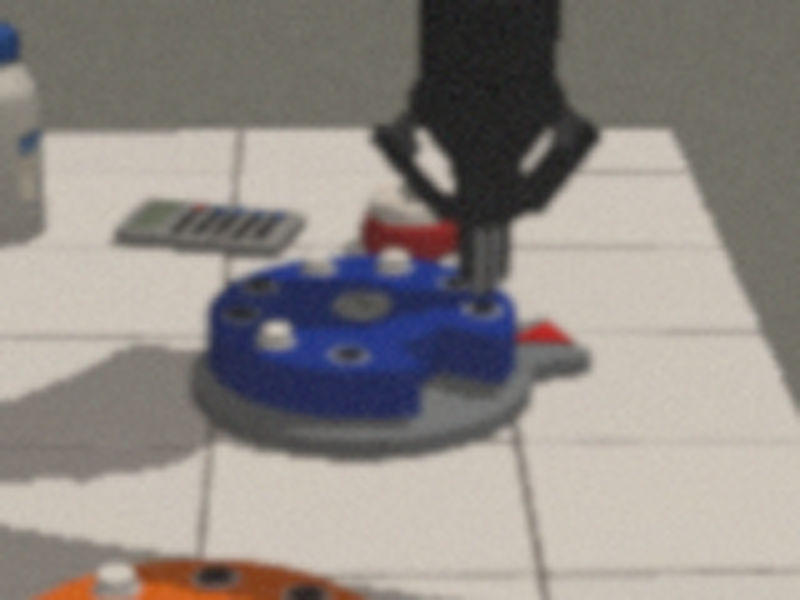

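```bash
python3 - <<'E'
from h import *
d=np.load("side1.npz");W=world(d);np.set_printoptions(suppress=True,linewidth=160)
for v in range(155,184,2): print(v,*(W[v,u].round(3) for u in (291,294,297,300,303)))
d0=np.load("side0.npz");W0=world(d0)
I=d0["img"].astype(int);b=(I[...,2]>2*I[...,0])&(I[...,2]>80);b[:,:230]=0;b[:,330:]=0;b[:165]=0;b[220:]=0
print("side blue disc bbox",W0[b].min(0),W0[b].max(0),np.median(W0[b],0))
d=np.load("top1.npz");W=world(d)
I=d["img"];k=(W[...,2]>.09)&(W[...,2]<.15)&(abs(W[...,0]-.45)<.15)&(abs(W[...,1]+.2)<.15);print(k.sum(),W[k].mean(0) if k.any() else 0)
E
```

```text
155 [ 0.454 -0.22   0.116] [ 0.448 -0.194  0.125] [ 0.438 -0.217  0.117] [ 0.431 -0.195  0.124] [ 0.423 -0.197  0.124]
157 [ 0.454 -0.22   0.11 ] [ 0.448 -0.191  0.12 ] [ 0.438 -0.218  0.111] [ 0.431 -0.196  0.119] [ 0.423 -0.198  0.118]
159 [ 0.455 -0.208  0.109] [ 0.447 -0.196  0.113] [ 0.438 -0.218  0.105] [ 0.431 -0.2    0.112] [ 0.422 -0.208  0.109]
161 [ 0.455 -0.201  0.105] [ 0.447 -0.197  0.107] [ 0.439 -0.204  0.104] [ 0.431 -0.202  0.105] [ 0.422 -0.206  0.103]
163 [ 0.455 -0.202  0.099] [ 0.447 -0.199  0.1  ] [ 0.438 -0.208  0.097] [ 0.43  -0.201  0.099] [ 0.422 -0.204  0.098]
165 [ 0.442 -0.409  0.02 ] [ 0.447 -0.197  0.095] [ 0.438 -0.207  0.092] [ 0.43  -0.206  0.092] [ 0.4   -0.46   0.001]
167 [ 0.443 -0.404  0.015] [ 0.446 -0.203  0.088] [ 0.438 -0.2    0.089] [ 0.429 -0.21   0.085] [ 0.401 -0.45  -0.002]
169 [ 0.442 -0.408  0.006] [ 0.446 -0.203  0.082] [ 0.438 -0.201  0.082] [ 0.43  -0.207  0.08 ] [ 0.403 -0.423  0.001]
171 [ 0.442 -0.403  0.002] [ 0.446 -0.205  0.075] [ 0.438 -0.199  0.077] [ 0.43  -0.195  0.079] [ 0.404 -0.411 -0.001]
173 [ 0.443 -0.39  -0.   ] [ 
[... 156 characters left out ...]
0.065] [ 0.429 -0.207  0.063] [ 0.407 -0.373 -0.001]
177 [ 0.453 -0.226  0.05 ] [ 0.445 -0.212  0.055] [ 0.438 -0.203  0.058] [ 0.417 -0.355 -0.001] [ 0.408 -0.359 -0.002]
179 [ 0.453 -0.212  0.049] [ 0.445 -0.215  0.048] [ 0.436 -0.219  0.046] [ 0.428 -0.217  0.047] [ 0.409 -0.339 -0.001]
181 [ 0.454 -0.206  0.046] [ 0.446 -0.198  0.049] [ 0.438 -0.195  0.05 ] [ 0.43  -0.196  0.049] [ 0.421 -0.2    0.048]
183 [ 0.455 -0.189  0.046] [ 0.447 -0.183  0.049] [ 0.439 -0.183  0.049] [ 0.431 -0.181  0.05 ] [ 0.422 -0.185  0.048]
side blue disc bbox [ 0.42615301 -0.27224858  0.0230956 ] [0.58540545 1.02812354 0.53365735] [ 0.49163308 -0.16959226  0.04752037]
20 [ 0.49267693 -0.19297936  0.14549407]
```

The side view shows the shut fingertips, with their bottom near crop (485,288), ending at z≈0.054. That is above the disc top and about 29 mm higher than the stated tip extent implies, so they passed over the disc. I'll go back over the notch and descend further, watching the force.

```bash
python3 - <<'E'
from h import *
from station import readout
rows([(131,.07,.055)],readout.sense())
E
```

```text
131 [ 0.2  0.1 60.1] [61.2 33.5 -4.9]
```

Request:
{"name": "move_arm", "arguments": {"rows": [[0,0,0,0,0,-10,1],[0,0,7,8,1,-10,1],[0,0,14,16,3,-10,1],[0,0,21,24,6,-10,1],[0,0,28,32,9,-10,1],[0,0,35,40,13,-10,1],[0,0,42,47,18,-10,1],[0,0,49,53,24,-10,1],[0,0,55,58,29,-8,1],[0,0,60,61,33,-5,1],[0,0,60,61,33,-5,1]]}}

```text
t: 4.12
tcp_pos: [0.4596, -0.1435, 0.0551]
tool_rot: [0.936, 0.351, 0.0, 0.0]
force: [-0.7, 0.4, 0.4]
finger_gap: -0.001
gripper_force: 0.0
```

Request:
{"name": "move_arm", "arguments": {"rows": [[0,0,0,0,0,4,1],[0,0,0,0,0,8,1],[0,0,0,0,0,11,1],[0,0,0,0,0,13,1],[0,0,0,0,0,14,1]]}}

```text
t: 4.53
tcp_pos: [0.4589, -0.1447, 0.0401]
tool_rot: [0.936, 0.351, -0.0, -0.0]
force: [-0.3, -0.6, -0.3]
finger_gap: -0.003
gripper_force: 0.0
```

```bash
python3 - <<'E'
from h import *
from station import readout,imaging
s=readout.sense();print(s['t'],s['tcp_pos'],s['force'])
rows([(131,.07,.03)],s)
d=imaging.snapshot("side");W=world(d)
cv2.imwrite("pics/s2.png",cv2.resize(d["img"][120:240,200:360,::-1],(800,600),interpolation=cv2.INTER_CUBIC))
E
```

```text
4.5333 [ 0.45889688 -0.14466998  0.04007942] [-0.29634475 -0.64152254 -0.33503441]
131 [-0.   0.   0.1] [ 0.6  1.9 10.1]
```

View pics/s2.png

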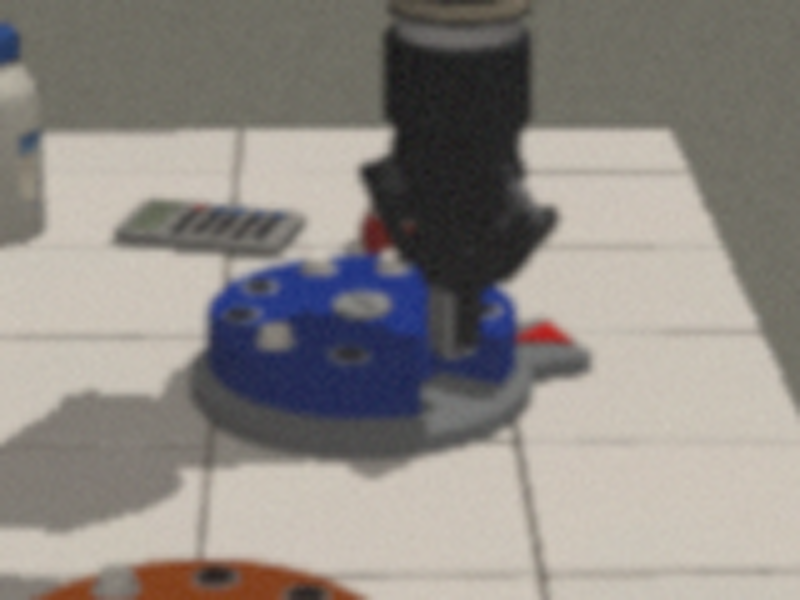

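The fingertips, bottom near crop (460,358), are over the notch and still above the base. I'll go down 10 mm more, then push.

Request:
{"name": "move_arm", "arguments": {"rows": [[0,0,0,0,2,3,1],[0,0,0,0,2,6,1],[0,0,0,0,2,9,1],[0,0,0,0,2,11,1],[0,0,0,0,2,11,1]]}}

```text
t: 5.0
tcp_pos: [0.4603, -0.1459, 0.029]
tool_rot: [0.936, 0.351, -0.0, -0.0]
force: [0.3, -0.6, 0.3]
finger_gap: -0.001
gripper_force: 0.0
```

```bash
python3 - <<'E'
from h import *
from station import readout,imaging
s=readout.sense();print(s['t'],s['tcp_pos'],s['force'])
d=imaging.snapshot("side");W=world(d)
I=d["img"].astype(int)
for v in range(178,196,2): print(v,*(W[v,u].round(3) for u in (286,289,292,295)))
rows([(a,.07,.029) for a in range(135,180,4)],s)
E
```

```text
5.0 [ 0.46028929 -0.14592049  0.02898596] [ 0.3009458  -0.58704132  0.32157146]
178 [ 0.471 -0.137  0.081] [ 0.463 -0.131  0.083] [ 0.456 -0.129  0.084] [ 0.449 -0.119  0.088]
180 [ 0.471 -0.142  0.074] [ 0.463 -0.13   0.079] [ 0.456 -0.127  0.079] [ 0.449 -0.117  0.084]
182 [ 0.471 -0.139  0.069] [ 0.463 -0.133  0.072] [ 0.456 -0.13   0.073] [ 0.449 -0.117  0.078]
184 [ 0.471 -0.138  0.064] [ 0.463 -0.133  0.066] [ 0.456 -0.13   0.067] [ 0.448 -0.132  0.067]
186 [ 0.471 -0.139  0.058] [ 0.463 -0.133  0.06 ] [ 0.455 -0.132  0.061] [ 0.447 -0.134  0.06 ]
188 [ 0.47  -0.143  0.051] [ 0.463 -0.137  0.053] [ 0.455 -0.13   0.056] [ 0.447 -0.136  0.053]
190 [ 0.47  -0.144  0.045] [ 0.463 -0.135  0.048] [ 0.456 -0.124  0.053] [ 0.447 -0.139  0.047]
192 [ 0.47  -0.138  0.041] [ 0.463 -0.135  0.043] [ 0.455 -0.136  0.042] [ 0.447 -0.138  0.041]
194 [ 0.469 -0.164  0.025] [ 0.463 -0.132  0.038] [ 0.454 -0.139  0.035] [ 0.445 -0.163  0.025]
135 [-0.1  0.  -3.9] [-4.5  0.2 -0. ]
139 [-0.1  0.  -7.9] [-9.4  0.7 -0. ]
143 [ -0.1   0.  -11.9] [-14.2   1.5  -0. ]
147 [ -0.1   0.  -15.9] [-18.9   2.7  -0. ]
151 [ -0.1   0.  -19.9] [-23.6   4.2  -0. ]
155 [ -0.1   0.  -23.9] [-28.1   6.   -0. ]
159 [ -0.1   0.  -27.9] [-32.5   8.1  -0. ]
163 [ -0.1   0.  -31.9] [-36.7  10.5  -0. ]
167 [ -0.1  -0.  -35.9] [-40.8  13.3  -0. ]
171 [ -0.1  -0.  -39.9] [-44.7  16.3  -0. ]
175 [ -0.1  -0.  -43.9] [-48.3  19.5  -0. ]
179 [ -0.1  -0.  -47.9] [-51.7  23.   -0. ]
```

The tip is at about 0.034, 14 mm inside the notch. Pushing now.

Request:
{"name": "move_arm", "arguments": {"rows": [[0,0,-4,-4.5,0,0,1],[0,0,-8,-9.5,0.5,0,1],[0,0,-12,-14,1.5,0,1],[0,0,-16,-19,2.5,0,1],[0,0,-20,-23.5,4,0,1],[0,0,-24,-28,6,0,1],[0,0,-28,-32.5,8,0,1],[0,0,-32,-36.5,10.5,0,1],[0,0,-36,-41,13.5,0,1],[0,0,-40,-44.5,16.5,0,1],[0,0,-44,-48.5,19.5,0,1],[0,0,-48,-51.5,23,0,1]]}}

```text
t: 6.05
tcp_pos: [0.4364, -0.1967, 0.0295]
tool_rot: [0.711, 0.703, 0.0, -0.001]
force: [0.4, 2.9, -0.1]
finger_gap: -0.001
gripper_force: 1.0
```

```bash
cat >> h.py <<'E'
CAPS0=None
def turn(d0,d1,Cc=C0):
    """rotation of disc between pictures: polar-rectify the disc top, best shift over unoccluded, by features"""
    def rect(d):
        f=210/np.tan(np.radians(float(d["fovy"]))/2)
        K=np.array([[f,0,d["cx"]],[0,f,d["cy"]],[0,0,1]],float)
        a=np.radians(np.arange(0,360,.5));r=np.arange(.03,.084,.001)
        A,Rr=np.meshgrid(a,r,indexing='ij')
        P=np.stack([Cc[0]+Rr*np.cos(A),Cc[1]+Rr*np.sin(A),np.full_like(A,.048)],-1).reshape(-1,3)
        px=cv2.projectPoints(P,d["rvec"],d["tvec"],K,np.array([d["k1"],0,0,0],float))[0].reshape(*A.shape,2).astype(np.float32)
        W=world(d)[...,2].astype(np.float32)
        g=cv2.remap(d["img"].astype(np.float32),px[...,0],px[...,1],cv2.INTER_LINEAR)
        z=cv2.remap(W,px[...,0],px[...,1],cv2.INTER_NEAREST)
        return g/(g.sum(-1,keepdims=True)+10),z<.063
    a,ma=rect(d0);b,mb=rect(d1);best=[]
    for k in range(720):
        m=np.roll(ma,k,0)&mb
        e=np.abs(np.roll(a,k,0)-b).sum(-1)
        best.append(e[m].mean())
    i=np.argsort(best)[:6];print("turn",i*.5,np.array(best)[i].round(4))
E
python3 - <<'E'
from h import *
from station import readout,imaging
s=readout.sense();print(s['t'],s['tcp_pos'],s['force'])
d=imaging.snapshot("top");turn(np.load("top0.npz"),d)
cv2.imwrite("pics/c2.png",cv2.resize(d["img"][150:270,300:420,::-1],(600,600),interpolation=cv2.INTER_CUBIC))
rows([(a,.07,.029) for a in range(182,213,3)],s)
E
```

```text
6.05 [ 0.43641599 -0.19670625  0.02953232] [ 0.39372318  2.87169542 -0.0989859 ]
turn [  0.  359.5   0.5  38.   37.5 322. ] [0.0683 0.0692 0.0715 0.0718 0.0719 0.0731]
182 [-0.1 -0.1 -2.7] [-4.2  0.2  0.5]
185 [-0.1 -0.1 -5.7] [-7.9  0.4  0.5]
188 [-0.1 -0.1 -8.7] [-11.5   0.9   0.5]
191 [ -0.   -0.1 -11.7] [-15.1   1.5   0.5]
194 [ -0.   -0.1 -14.7] [-18.7   2.4   0.5]
197 [ -0.   -0.1 -17.7] [-22.2   3.4   0.5]
200 [ -0.   -0.1 -20.7] [-25.7   4.6   0.5]
203 [ -0.   -0.1 -23.7] [-29.1   6.    0.5]
206 [ -0.   -0.1 -26.7] [-32.4   7.5   0.5]
209 [ -0.   -0.1 -29.7] [-35.6   9.3   0.5]
212 [ -0.   -0.1 -32.7] [-38.8  11.2   0.5]
```

View pics/c2.png

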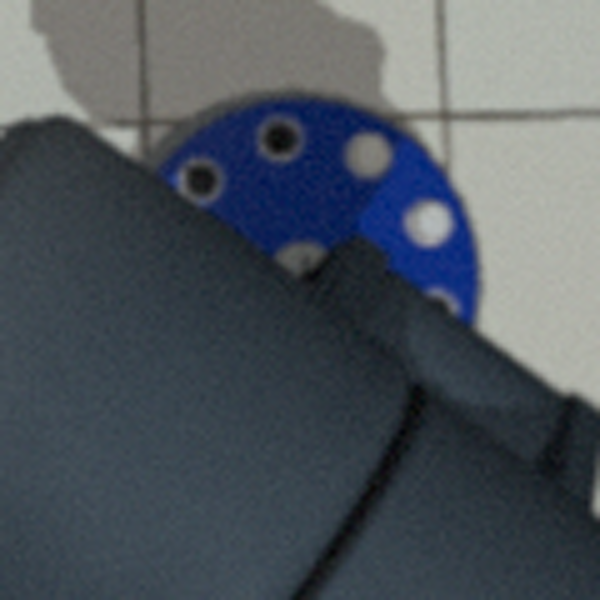

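The disc has turned about 40°: positions (200,180), (280,138), (368,155) and (430,218) now read hole, hole, cap, cap. That matches the predicted lag of about 8.5° behind the tool. I'll push on to 207°, lift, and measure.

Request:
{"name": "move_arm", "arguments": {"rows": [[0,0,-3,-4,0,0,1],[0,0,-6,-8,0.5,0,1],[0,0,-9,-11.5,1,0,1],[0,0,-12,-15,1.5,0,1],[0,0,-15,-18.5,2.5,0,1],[0,0,-18,-22,3.5,0,1],[0,0,-21,-25.5,4.5,0,1],[0,0,-24,-29,6,0,1],[0,0,-27,-32.5,7.5,0,1],[0,0,-28,-33.5,8,0,1],[0,0,-28,-33.5,8,0,1]]}}

```text
t: 7.02
tcp_pos: [0.4442, -0.2305, 0.0295]
tool_rot: [0.522, 0.853, 0.0, -0.0]
force: [0.0, 0.7, 0.6]
finger_gap: 0.002
gripper_force: 0.5
```

```bash
python3 - <<'E'
from h import *
from station import readout
s=readout.sense();print(s['t'],s['tcp_pos'],s['force'])
p=np.array(s['tcp_pos'][:2])-C0;print("polar",np.degrees(np.arctan2(p[1],p[0]))%360,np.hypot(*p))
E
```

```text
7.0167 [ 0.4442426  -0.23053529  0.02947869] [0.00076616 0.68708943 0.59761587]
polar 207.22863002517954 0.07001602192137965
```

Request:
{"name": "move_arm", "arguments": {"rows": [[0,0,0,4,0,0,1],[0,0,0,6,0,-10,1],[0,0,0,6,0,-35,1],[0,0,0,6,0,-70,1],[0,0,0,6,0,-100,1],[0,0,0,-153,-294,-120,1],[0,0,0,-153,-294,-120,1],[0,0,0,-153,-294,-120,1],[0,0,0,-153,-294,-120,1],[0,0,0,-153,-294,-120,1],[0,0,0,-153,-294,-120,1],[0,0,0,-153,-294,-120,1]]}}

```text
t: 8.02
tcp_pos: [0.2755, -0.4668, 0.148]
tool_rot: [0.522, 0.853, -0.0, 0.0]
force: [1.4, -0.7, -0.5]
finger_gap: -0.0
gripper_force: 0.0
```

Request:
{"name": "move_arm", "arguments": {"rows": [[0,0,0,0,0,0,1],[0,0,0,0,0,0,1],[0,0,0,0,0,0,1]]}}

```text
t: 8.27
tcp_pos: [0.2767, -0.4648, 0.1472]
tool_rot: [0.522, 0.853, 0.0, -0.0]
force: [-0.0, 0.1, 0.4]
finger_gap: 0.001
gripper_force: 0.0
```

```bash
cat >> h.py <<'E'
def finenotch(d):
    "notch centre angle from height edge: fraction-weighted over the ring; mark by tongue/red"
    W,C,m=None,None,None
    W=world(d);dx=W[...,:2]-C0;rr=np.hypot(dx[...,0],dx[...,1])
    k=(rr>.058)&(rr<.079)&(W[...,2]<.03)
    c=dx[k].mean(0);ang=np.degrees(np.arctan2(c[1],c[0]))%360
    th=np.degrees(np.arctan2(dx[k][:,1],dx[k][:,0]))
    off=(th-ang+180)%360-180
    I=d["img"].astype(int);r,g,b=I[...,0],I[...,1],I[...,2]
    q=(rr<.135)&(rr>.085)&(r>90)&(r>2*g)&(r>2*b)&(W[...,2]<.03)
    mk=dx[q].mean(0)
    print("notch",ang,"n",k.sum(),"span",np.percentile(off,[1,99]),"mean r",rr[k].mean(),"mark",np.degrees(np.arctan2(mk[1],mk[0]))%360,np.hypot(*mk),q.sum())
E
python3 - <<'E'
from h import *
from station import readout,imaging
s=readout.sense();print(s['t'],s['tcp_pos'])
d0=np.load("top0.npz");finenotch(d0)
for i in range(3):
    d=imaging.snapshot("top");turn(d0,d);finenotch(d)
np.savez("top3.npz",**d);blue(d)
cv2.imwrite("pics/c3.png",cv2.resize(d["img"][150:270,300:420,::-1],(600,600),interpolation=cv2.INTER_CUBIC))
E
```

```text
8.2667 [ 0.27665952 -0.46475413  0.1471552 ]
notch 130.86434438373203 n 175 span [-20.27046222  19.64471193] mean r 0.06900670145096248 mark 200.83796380057203 0.11180310238468698 80
turn [67.  66.5 67.5 66.  68.  65.5] [0.0727 0.0731 0.0753 0.0764 0.0798 0.0813]
notch 200.11683594101808 n 157 span [-18.22742264  17.63025961] mean r 0.06906678796113482 mark 200.781607596294 0.11194354359081142 78
turn [67.  66.5 67.5 66.  68.  65.5] [0.0728 0.0733 0.0755 0.0766 0.08   0.0814]
notch 200.48557990918152 n 160 span [-18.54437031  17.32188922] mean r 0.06920560091963232 mark 200.84369766792761 0.11180919791809192 80
turn [67.  66.5 67.5 66.  68.  65.5] [0.0722 0.0726 0.0747 0.0758 0.0792 0.0806]
notch 200.21736478883412 n 159 span [-18.38326976  17.7043414 ] mean r 0.06887461704523207 mark 200.85681553513575 0.11193724234271425 78
mark [ 0.40182905 -0.23891623  0.01736919] 72 circ 0.5067898035049438 -0.19795086979866028 0.08566296845674515 ell ((0.5065001845359802, -0.19781607389450073), (0.16888906061649323, 0.16980694234371185), 44.17913818359375) topz 0.048799093543352025
mark radius 0
[... 353 characters left out ...]
6 16 20 18 16]
-160 26 [18 12 11 14 10 15 16 12 16 12 15 12 17 15 18 17 12 15 12 12 18 16 19 19
 12 15]
-155 26 [11 13 10 14 20 14 15 16 17 12 15 11 14 15 17 16 14 13 14 15 13 13 16 14
 13 13]
-150 24 [16 13 13 11 20 15 12 17 13 10 15 13 13 15 16 11 16 14 17 11 17 11 15 17]
-145 51 [50 16 26 42 45 18 14 27 42 49 11 14 18 30 42 47 15 15 18 30 45 50 10 13
 25 35 46 48 17 13 29 36 49 48 12 18 13 28 42 44 51 12 20 13 33 44 52 12
 15 24 36]
-110 25 [49 48 48 55 48 53 47 48 47 42 49 46 47 53 47 52 49 49 48 50 52 48 49 51
 52]
-70 24 [48 47 53 48 46 49 49 50 49 50 49 49 50 48 51 45 49 47 48 49 41 48 44 52]
-55 28 [48 51 49 55 46 47 49 48 49 51 52 47 52 50 46 46 45 48 52 49 47 51 48 42
 45 46 51 48]
```

View pics/c3.png

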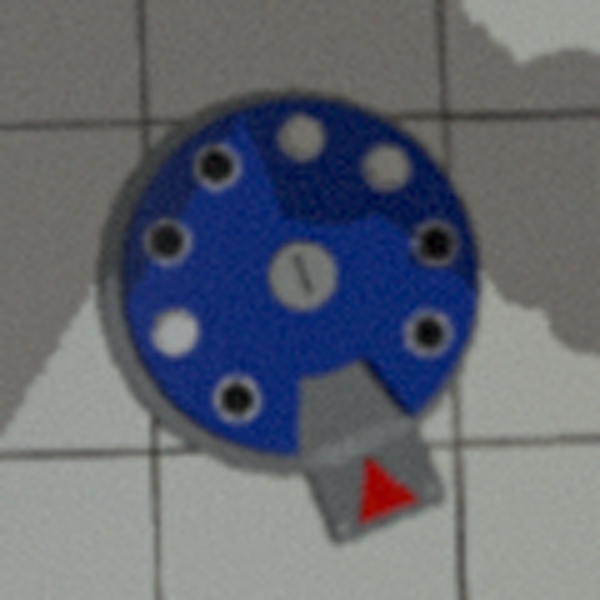

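The disc is nearly there: the notch sits around crop (355,405), slightly short of the pointer at (385,492). I'll fit the eight hole and cap centres (40° pitch) to get precise centre and phase.

```bash
cat >> h.py <<'E'
from scipy.optimize import least_squares
def plane(d,px,z):
    f=210/np.tan(np.radians(float(d["fovy"]))/2)
    K=np.array([[f,0,d["cx"]],[0,f,d["cy"]],[0,0,1]],float)
    p=cv2.undistortPoints(np.array(px,float).reshape(-1,1,2),K,np.array([d["k1"],0,0,0],float)).reshape(-1,2)
    R=cv2.Rodrigues(d["rvec"])[0];o=-R.T@d["tvec"];v=np.c_[p,np.ones(len(p))]@R
    return (o+v*((z-o[2])/v[:,2])[:,None])[:,:2]
def phase(d,guess):
    I=d["img"].astype(float);W=world(d)
    f=210/np.tan(np.radians(float(d["fovy"]))/2)
    K=np.array([[f,0,d["cx"]],[0,f,d["cy"]],[0,0,1]],float)
    # "non-blueness": holes, rings and caps are grey, disc is blue
    s=1-(I[...,2]-I[...,0])/(I[...,2]+8);P=[]
    for i in range(1,9):
        a=np.radians(guess+40*i);c=C0+.068*np.array([np.cos(a),np.sin(a)])
        best=cv2.projectPoints(np.r_[c,.048].reshape(1,3),d["rvec"],d["tvec"],K,np.array([d["k1"],0,0,0],float))[0].ravel()
        for _ in range(5):
            v,u=np.mgrid[0:420,0:560];w=np.clip(s-.45,0,.4)*(np.hypot(u-best[0],v-best[1])<6)
            best=np.array([(w*u).sum(),(w*v).sum()])/w.sum()
        cap=np.median(I[int(round(best[1]))-1:int(round(best[1]))+2,int(round(best[0]))-1:int(round(best[0]))+2])>60
        P.append(plane(d,best,.054 if cap else .048)[0])
    P=np.array(P);k=np.arange(1,9)
    def res(x):
        a=np.radians(x[3]+40*k);return (P-np.c_[x[0]+x[2]*np.cos(a),x[1]+x[2]*np.sin(a)]).ravel()*1e3
    x=least_squares(res,[*C0,.068,guess]).x
    r,g,b=np.moveaxis(I,-1,0)
    dx=W[...,:2]-C0;rr=np.hypot(dx[...,0],dx[...,1])
    w=np.clip((r-g)/(r+10),0,1)*(rr>.088)*(rr<.13)*((r-g)>25)
    v,u=np.mgrid[0:420,0:560];m=plane(d,[(w*u).sum()/w.sum(),(w*v).sum()/w.sum()],.017)[0]
    q=m-x[:2]
    print("centre",x[:2].round(4),"r",x[2].round(4),"notch",x[3].round(2),"rms mm",np.sqrt((res(x)**2).mean()).round(2),"mark",(np.degrees(np.arctan2(q[1],q[0]))%360).round(2),"r",np.hypot(*q).round(4))
    # flank top edges: blue disc-top gap from depth
    e=W[...,:2]-x[:2];er=np.hypot(e[...,0],e[...,1]);th=(np.degrees(np.arctan2(e[...,1],e[...,0]))-x[3]+180)%360-180
    k=(er>.055)&(er<.08)&(W[...,2]>.043)&(W[...,2]<.055)&(abs(th)<34)
    print("gap edges rel. notch",[np.percentile(th[k&(th<0)],99).round(1),np.percentile(th[k&(th>0)],1).round(1)])
E
python3 - <<'E'
from h import *
phase(np.load("top0.npz"),131);phase(np.load("top3.npz"),199)
E
```

```text
centre [ 0.509  -0.2009] r 0.0651 notch 130.21 rms mm 2.73 mark 199.36 r 0.1132
gap edges rel. notch [np.float64(-18.8), np.float64(19.0)]
centre [ 0.5099 -0.197 ] r 0.0653 notch 197.26 rms mm 2.7 mark 201.03 r 0.1155
gap edges rel. notch [np.float64(-19.4), np.float64(19.6)]
```

```bash
sed -i 's/best\[1\])<6)/best[1])<RW)/; s/^C0=/RW=4.7\nC0=/' h.py; python3 - <<'E'
import h; from h import *
for rw in (4.2,4.7,5.2):
    h.RW=rw; phase(np.load("top0.npz"),130.5);phase(np.load("top3.npz"),198)
E
```

```text
centre [ 0.5083 -0.2005] r 0.0654 notch 130.18 rms mm 2.33 mark 199.66 r 0.1127
gap edges rel. notch [np.float64(-19.1), np.float64(19.0)]
centre [ 0.5093 -0.1971] r 0.0659 notch 197.21 rms mm 2.13 mark 201.08 r 0.115
gap edges rel. notch [np.float64(-19.5), np.float64(19.8)]
centre [ 0.5089 -0.2009] r 0.0653 notch 130.28 rms mm 2.59 mark 199.4 r 0.1131
gap edges rel. notch [np.float64(-18.9), np.float64(18.9)]
centre [ 0.5098 -0.1971] r 0.0654 notch 197.29 rms mm 2.6 mark 201.0 r 0.1154
gap edges rel. notch [np.float64(-19.6), np.float64(19.5)]
centre [ 0.5089 -0.201 ] r 0.0651 notch 130.22 rms mm 2.69 mark 199.34 r 0.1131
gap edges rel. notch [np.float64(-18.8), np.float64(18.9)]
centre [ 0.5099 -0.197 ] r 0.0653 notch 197.25 rms mm 2.69 mark 201.04 r 0.1155
gap edges rel. notch [np.float64(-19.4), np.float64(19.6)]
```

```bash
sed -i 's/a=np.radians(x\[3\]+40\*k);/a=np.radians(x[3]+180+x[4]*(k-4.5));/; s/\[\*C0,.068,guess\]/[*C0,.068,guess,40]/; s/"rms mm"/"pitch",x[4].round(2),"rms mm"/' h.py; python3 - <<'E'
import h; from h import *
for rw in (4.2,5.2):
    h.RW=rw; phase(np.load("top0.npz"),130.5);phase(np.load("top3.npz"),198)
E
```

```text
centre [ 0.5063 -0.1981] r 0.066 notch 130.2 pitch 38.29 rms mm 0.53 mark 201.18 r 0.1116
gap edges rel. notch [np.float64(-20.0), np.float64(19.9)]
centre [ 0.5066 -0.198 ] r 0.0664 notch 197.22 pitch 38.46 rms mm 0.48 mark 201.18 r 0.1121
gap edges rel. notch [np.float64(-20.4), np.float64(20.7)]
centre [ 0.5065 -0.1981] r 0.0658 notch 130.23 pitch 37.98 rms mm 0.3 mark 201.14 r 0.1118
gap edges rel. notch [np.float64(-19.8), np.float64(20.0)]
centre [ 0.5063 -0.1981] r 0.066 notch 197.25 pitch 37.98 rms mm 0.32 mark 201.16 r 0.1118
gap edges rel. notch [np.float64(-20.6), np.float64(20.7)]
```

The fit is good (rms 0.3 mm, true pitch 38°). The notch is at 197.25° and the pointer at 201.15°, so it needs +3.9°. I'll re-enter and push the tool from 207.2° to 211.1°.

```bash
python3 - <<'E'
from h import *
from station import readout
s=readout.sense();print(s['t'])
rows([(199,.07,.147)],s)
E
```

```text
8.4167
199 [ 0.  -0.1  8.3] [1.412e+02 2.556e+02 2.000e-01]
```

Request:
{"name": "move_arm", "arguments": {"rows": [[0,0,8,141,255,0,1],[0,0,8,141,255,0,1],[0,0,8,141,255,0,1],[0,0,8,141,255,0,1],[0,0,8,141,255,0,1],[0,0,8,141,255,0,1],[0,0,8,141,255,0,1],[0,0,8,141,255,0,1],[0,0,8,141,255,0,1],[0,0,8,141,255,20,1],[0,0,8,141,255,40,1],[0,0,8,141,255,50,1]]}}

```text
t: 9.42
tcp_pos: [0.4385, -0.2237, 0.0956]
tool_rot: [0.58, 0.815, -0.0, -0.001]
force: [-0.6, 0.7, 0.5]
finger_gap: 0.004
gripper_force: 0.0
```

```bash
python3 - <<'E'
from h import *
from station import readout
s=readout.sense();print(s['t'],s['tcp_pos'])
rows([(199,.07,.029)]+[(a,.07,.029) for a in (202,205,207,209,210,211.1)],s)
E
```

```text
9.4167 [ 0.43854866 -0.2237091   0.09559166]
199 [-0.1 -0.1  0.1] [ 1.6  2.5 66.6]
202 [-0.1 -0.1 -2.9] [-2.1  2.6 66.6]
205 [-0.1 -0.1 -5.9] [-5.7  2.9 66.6]
207 [-0.1 -0.1 -7.9] [-8.1  3.2 66.6]
209 [-0.1 -0.1 -9.9] [-10.6   3.6  66.6]
210 [ -0.1  -0.1 -10.9] [-11.8   3.8  66.6]
211.1 [ -0.1  -0.1 -12. ] [-13.1   4.1  66.6]
```

Request:
{"name": "move_arm", "arguments": {"rows": [[0,0,0,1.5,2.5,20,1],[0,0,0,1.5,2.5,40,1],[0,0,0,1.5,2.5,55,1],[0,0,0,1.5,2.5,66,1],[0,0,0,1.5,2.5,66,1],[0,0,-3,-2,2.5,66,1],[0,0,-6,-5.5,3,66,1],[0,0,-8,-8,3,66,1],[0,0,-10,-10.5,3.5,66,1],[0,0,-11,-12,4,66,1],[0,0,-12,-13,4,66,1],[0,0,-12,-13,4,66,1]]}}

```text
t: 10.42
tcp_pos: [0.4472, -0.235, 0.0313]
tool_rot: [0.491, 0.871, -0.0, -0.0]
force: [-1.5, 0.6, 0.2]
finger_gap: -0.004
gripper_force: 0.8
```

```bash
python3 - <<'E'
from h import *
from station import readout
s=readout.sense();print(s['t'],s['tcp_pos'],s['force'])
p=np.array(s['tcp_pos'][:2])-C0;print("polar",np.degrees(np.arctan2(p[1],p[0]))%360,np.hypot(*p))
E
```

```text
10.4167 [ 0.44723853 -0.23502851  0.03129924] [-1.50473125  0.62098931  0.22882844]
polar 211.64950265679036 0.06961503960027313
```

Backing off, lifting and moving clear.

Request:
{"name": "move_arm", "arguments": {"rows": [[0,0,0,4,0,0,1],[0,0,0,6,0,-10,1],[0,0,0,6,0,-35,1],[0,0,0,6,0,-70,1],[0,0,0,6,0,-100,1],[0,0,0,-135,-300,-118,1],[0,0,0,-135,-300,-118,1],[0,0,0,-135,-300,-118,1],[0,0,0,-135,-300,-118,1],[0,0,0,-135,-300,-118,1],[0,0,0,-135,-300,-118,1],[0,0,0,-135,-300,-118,1]]}}

```text
t: 11.42
tcp_pos: [0.2817, -0.4736, 0.1479]
tool_rot: [0.491, 0.871, -0.001, 0.001]
force: [0.2, -0.2, 0.6]
finger_gap: -0.001
gripper_force: 0.0
```

Request:
{"name": "move_arm", "arguments": {"rows": [[0,0,0,0,0,0,1],[0,0,0,0,0,0,1],[0,0,0,0,0,0,1]]}}

```text
t: 11.67
tcp_pos: [0.2828, -0.4713, 0.147]
tool_rot: [0.492, 0.871, 0.0, -0.0]
force: [0.4, 0.4, 0.5]
finger_gap: 0.001
gripper_force: 0.0
```

```bash
python3 - <<'E'
import h; from h import *
from station import readout,imaging
h.RW=5.2
for i in range(2):
    d=imaging.snapshot("top");phase(d,201)
d0=np.load("top0.npz");turn(d0,d)
s=readout.sense();print(s['t'],s['tcp_pos'],s['qd'].round(3))
o=(slice(130,235),slice(155,250));print("orange diff",np.abs(d["img"][o].astype(int)-d0["img"][o]).mean())
cv2.imwrite("pics/f.png",cv2.resize(d["img"][120:270,150:420,::-1],(800,444),interpolation=cv2.INTER_CUBIC))
E
```

```text
centre [ 0.5064 -0.1982] r 0.066 notch 201.74 pitch 38.0 rms mm 0.25 mark 201.08 r 0.1117
gap edges rel. notch [np.float64(-19.8), np.float64(20.2)]
centre [ 0.5064 -0.1982] r 0.066 notch 201.73 pitch 38.01 rms mm 0.25 mark 200.96 r 0.1117
gap edges rel. notch [np.float64(-20.2), np.float64(20.4)]
turn [71.5 71.  72.  70.5 72.5 70. ] [0.0723 0.0727 0.0752 0.076  0.0798 0.081 ]
11.7667 [ 0.28359258 -0.47025959  0.14683529] [ 0.012  0.001 -0.002 -0.    -0.004 -0.002]
orange diff 6.239832915622389
```

View pics/f.png

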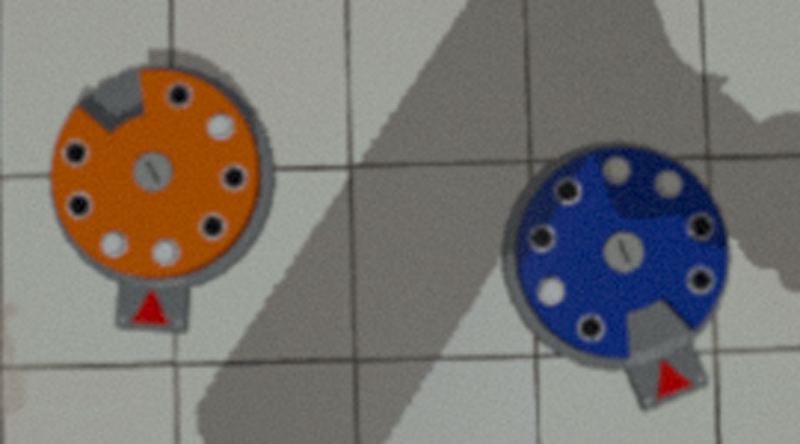

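The notch at (662,325) faces the pointer at (673,380) with an error of about 0.7°. The orange disc is unmoved and the arm is clear.

```bash
python3 -c "
from station import order
print(order.sign_off())"
```

```text
the job is handed in; nothing more can be done
None
```

The blue carousel's notch now faces its red pointer to within about 0.7° by camera measurement; the orange carousel was not turned, and the job was handed in at about 12 s with the arm clear.

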